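Sweep the flange parts into the catch frame

TASK

With the outside of the closed fingers, sweep the two copper gasket stacks and the steel blank flange along the bench into the three-sided aluminium catch frame, until all three lie flat and wholly inside it, none sticking out of its open side. Push them with steady strokes against their sides: do not grip them, lift them, drag them by pressing on top, or flick them. Leave the spanner, the hex key, the glass vial and the roll of amber tape where they are.

Things in the scene. Friction and masses are not known exactly. Their poses are not given: they have to be found in the camera images.
- catch_frame: bare aluminium frame, three upright walls screwed to the bench, no floor; open to about the robot's right. Walls 22 mm high, 6 thick. Origin: on the bench, centre of the inside area, 150 mm deep (x) by 220 wide (y). +x points from the open side to the back wall: back wall's inner face x = +75 mm, side walls' inner faces y = +-110, their ends x = -75 (round tips to -78). Screw tabs 20 mm out beside them
- gasket_stack_a: a flat round stack of bare copper gaskets lying on the bench, 49 mm across, 10 mm high, about 0.05 kg; treat as a solid disc. Origin: centre of its underside. There are two alike
- gasket_stack_b: a flat round stack of bare copper gaskets lying on the bench, 49 mm across, 10 mm high, about 0.05 kg; treat as a solid disc. Origin: centre of its underside. There are two alike
- blank_flange: round steel blank flange lying on the bench, a solid disc 70 mm across, 13 mm high, about 0.3 kg. Origin: centre of its underside
- spanner: steel spanner lying flat, 150 mm long (along y), 28 mm wide, 8 mm high; leave alone. Origin: centre of its underside
- hex_key: black L-shaped hex key lying flat, 84 mm long (y) by 32 mm, 9 mm high; leave alone. Origin: centre of its underside
- vial: glass sample vial with dark cap, standing, 19 mm across, 58 mm high; leave alone. Origin: centre of its foot
- tape_roll: roll of amber film tape lying flat, 64 mm across, 13 mm high; leave alone. Origin: centre of its underside
Mind the look-alikes: they are no part of the job. Leave any green or turquoise look-alike of the blank_flange alone.

How it is judged:
At the end, for the whole second after the job is handed in: Both gasket stacks and the blank flange lie flat on the bench and at rest between the three walls of the catch frame, each wholly inside the line joining the tips of the side walls (4 mm of a part may stick out) (x of gasket_stack_a in the frame of catch_frame between -0.0545 and 0.075 m and y of gasket_stack_a in the frame of catch_frame between -0.11 and 0.11 m and height (world z) of each of gasket_stack_a, gasket_stack_b, blank_flange below 0.005 m and angle between each of gasket_stack_a, gasket_stack_b, blank_flange's own z axis and vertical below 0.12 rad and linear speed of each of gasket_stack_a, gasket_stack_b, blank_flange below 0.02 m/s and x of gasket_stack_b in the frame of catch_frame between -0.0545 and 0.075 m and y of gasket_stack_b in the frame of catch_frame between -0.11 and 0.11 m and x of blank_flange in the frame of catch_frame between -0.044 and 0.075 m and y of blank_flange in the frame of catch_frame between -0.11 and 0.11 m); the robot touches nothing.
It fails at once if a gasket stack or the flange is lifted or tipped up (height (world z) of any of gasket_stack_a, gasket_stack_b, blank_flange above 0.014 m or angle between any of gasket_stack_a, gasket_stack_b, blank_flange's own z axis and vertical above 0.5 rad).
It fails at once if a gasket stack or the flange is gripped round, or dragged by pressing on its top ((horizontal distance between the grasp point and gasket_stack_a below 0.018 m and height (world z) of the grasp point below 0.04 m) or (horizontal distance between the grasp point and gasket_stack_b below 0.018 m and height (world z) of the grasp point below 0.04 m) or (horizontal distance between the grasp point and blank_flange below 0.018 m and height (world z) of the grasp point below 0.04 m)).
It fails at once if a gasket stack or the flange is flicked (faster than 0.6 m/s) (linear speed of any of gasket_stack_a, gasket_stack_b, blank_flange above 0.6 m/s).
It fails at once if the spanner, hex key, vial or tape roll is moved by more than 20 mm, or the vial tipped (distance of any of spanner, hex_key, vial, tape_roll from where it was at the start of the episode above 0.02 m or angle between vial's own z axis and vertical above 0.5 rad).
It also fails if it takes over 69 s, if anything falls off the work surface, if the arm or the gripper's body presses on something with over 40 N, if the wrist force passes 120 N, or if a joint passes its speed limit or range.

ROBOT

A 6-joint arm with a two-finger parallel gripper is mounted at the origin on a cart in front of the work surface, level with it; the furniture and walls round the work are solid. World frame = base frame: x ahead of the robot, y to its left, z up, the work surface at z = 0. Lengths are in m, angles in rad, forces in N, time in s.
With the tool pointing down it reaches from about 0.275 to 1 m from the base axis. Payload 8.4 kg.
Tool frame: the origin (TCP) lies between the finger pads; the fingertips stand ahead of it and the grasp point (between the pads) is the TCP (robot.finger_overhang is the z of the fingertips in the tool frame, in m); z points along the fingers, x is the direction in which the jaws open and shut, and the axes are right-handed (so a half turn about z gives the same grasp; the last joint's range is limited). The gripper opens to 85 mm and grips with 20 to 120 N. Pads are 22 mm wide; open, the fingers measure 114 mm over their backs; the gripper's body (76 mm by 85 mm) begins 54 mm behind the grasp point. The pads swing forward as they close: fully open they stand 13 mm farther back than shut.
Start: joints at [-1.34, 0.353, 1.633, -0, 1.155, -0.002], TCP at [0.144, -0.608, 0.25] pointing down, gripper open.
Joint ranges: [-2.63, 2.63], [-0.92, 2.1], [0.06, 2.66], [-1.3, 4.44], [0, 2.69], [-3.02, 3.02]. Speed limits (rad/s): [2.22, 2.22, 2.79, 3.14, 3.14, 3.14].

INTERFACE

Orientations are given as a rotation vector (axis times angle).
In Python, from station import robot gives the robot as it stands. Calls block until the motion is done:
- robot.reach(position, orientation): joint-space move of the TCP to a pose.
- robot.movel(position, rotation=None, max_speed=0.15): straight line of the TCP; rotation=None keeps the orientation; max_speed is the mean speed in m/s.
- robot.movej(angles): joint-space move.
- robot.set_gripper(opening, effort=None): opening from 0.0 (shut) to 1.0 (fully open); effort is the grip in N (None keeps the last); returns when the fingers have stopped.
- robot.hold(seconds).
- robot.solve_ik(position, orientation): joint angles nearest the present ones, or None.
- robot.read_camera(name): name is "scene" or "side" or "wrist"; returns a dict with "image" (400x640x3 uint8, blue, green, red), "fov_y" (degrees; the focal length in pixels is half the picture's height over the tangent of half this angle, whatever the lens; pixels are square), "cx", "cy" (the principal point, pixels), "position" and "orientation" of the camera in the world; the wrist camera has in their place "hand_eye" (4x4, takes a point from camera to tool coordinates, whose origin is the TCP and whose axes are the tool frame's). Camera axes: x right, y down, z forward; pixel columns grow to the right and rows downward; lengths in m; the calibration is good to about 2 mm. A picture is of the moment at which its call begins: read the wrist's pose just before it. There is no depth.
A pose or a line that the arm cannot do raises robot.MotionError and nothing moves.
- robot.sign_off(): hands the job in, once; it reports no verdict.
Readings, each from a call of its own:
- robot.get_time(): time.
- robot.get_joints(): joint angles.
- robot.get_qd(): joint speeds.
- robot.get_joint_torque(): joint torques, N m.
- robot.get_eef_pos(): TCP position.
- robot.get_eef_rot(): TCP orientation.
- robot.get_wrist_force(): force on the tool from outside, world axes, zero at the start.
- robot.get_moment(): the same for the moment, N m.
- robot.get_opening(): opening from 0.0 (shut) to 1.0 (fully open).
Only numpy, scipy, OpenCV 4.12 (cv2) and the standard library are available. Lean on these libraries where they do the work, as an engineer would, in place of code of your own. Each camera call takes 0.05 s, during which the arm holds its last target. There are 200 camera calls.

## Working session

There is one attempt and no reset: what is moved stays moved. The work goes in short steps, each a Python script; the robot and the scene stay as the last script left them, time stands still between calls to the robot, and variables do not carry over. Pictures are saved under pics/ and viewed, about 8 in all and at most 12, crops included, and the job is handed in when it is done.

```bash
mkdir -p pics; cat > h.py <<'E'
import numpy as np, cv2
from scipy.spatial.transform import Rotation as R
from station import robot
def cam(name):
    if name=="wrist":
        p=np.array(robot.get_eef_pos()); q=R.from_rotvec(robot.get_eef_rot()).as_matrix()
    c=robot.read_camera(name)
    f=c["image"].shape[0]/2/np.tan(np.radians(c["fov_y"])/2)
    if name=="wrist":
        T=np.array(c["hand_eye"]); Rm=q@T[:3,:3]; t=p+q@T[:3,3]
    else:
        t=np.array(c["position"]); o=np.array(c["orientation"])
        Rm=o if o.shape==(3,3) else R.from_rotvec(o).as_matrix()
    return c["image"],dict(f=f,cx=c["cx"],cy=c["cy"],R=Rm,t=t)
def px2w(k,u,v,z=0.):
    d=k["R"]@np.array([(u-k["cx"])/k["f"],(v-k["cy"])/k["f"],1]); return (k["t"]+d*(z-k["t"][2])/d[2])
def w2px(k,p):
    c=k["R"].T@(np.array(p)-k["t"]); return k["f"]*c[:2]/c[2]+[k["cx"],k["cy"]]
def topdown(img,k,x0,x1,y0,y1,s,z=0.):
    # s px per m; image up = +x, left = +y
    W,H=int((y1-y0)*s),int((x1-x0)*s)
    yy=y1-np.arange(W)/s; xx=x1-np.arange(H)/s
    X,Y=np.meshgrid(xx,yy,indexing='ij')
    P=np.stack([X,Y,np.full_like(X,z)],-1)-k["t"]
    c=P@k["R"]; u=k["f"]*c[...,0]/c[...,2]+k["cx"]; v=k["f"]*c[...,1]/c[...,2]+k["cy"]
    return cv2.remap(img,u.astype(np.float32),v.astype(np.float32),cv2.INTER_LINEAR)
E
python3 - <<'E'
from h import *
for n in ["scene","side"]:
    r=robot.read_camera(n); print(n,r["orientation"],r["fov_y"])
    im,k=cam(n); print(k); cv2.imwrite(f"pics/{n}.png",im)
print(robot.get_time(),robot.finger_overhang,robot.get_eef_rot())
E
```

```text
scene [-0.68688042  2.54190804 -1.20171468] 51.85642933776958
{'f': np.float64(411.3680718329522), 'cx': 317.381010243741, 'cy': 200.74881563607866, 'R': array([[-0.85866192, -0.30888932,  0.40900745],
       [-0.51211741,  0.54954255, -0.6601051 ],
       [-0.02086758, -0.77626695, -0.63005886]]), 't': array([0.15903078, 0.56438438, 0.66373867])}
side [-2.08124983 -0.00771965 -0.0267212 ] 54.16965173674612
{'f': np.float64(391.0896414546469), 'cx': 320.56630532667543, 'cy': 199.4620072028667, 'R': array([[ 0.99973416,  0.01672112,  0.0158748 ],
       [-0.00567923, -0.48871466,  0.8724252 ],
       [ 0.02234617, -0.87228343, -0.48848977]]), 't': array([ 0.53565749, -0.91695038,  0.52919508])}
0.2 0.019 [-2.46398535e+00  1.94805257e+00  1.12317266e-03]
```

View pics/scene.png

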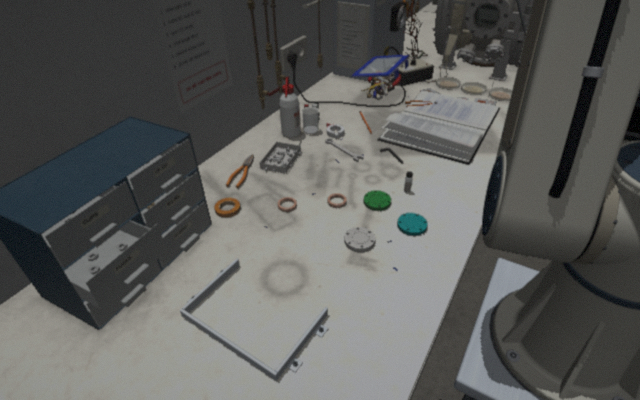

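The scene shows the frame around (255,320), and its open side faces away from the camera. The copper stacks are at (288,204) and (337,200), the steel flange at (360,239) and the tape at (227,207). The green decoy is at (377,200), the turquoise one at (412,223) and the vial at (408,181). I'll rectify this to a plan view.

```bash
python3 - <<'E'
from h import *
im,k=cam("scene")
t=topdown(im,k,0.2,0.9,-0.5,0.45,840)
for i in range(0,10):
    x=0.2+i*0.1; y=-0.5+i*0.1
    if x<=0.9: cv2.line(t,(0,int((0.9-x)*840)),(8,int((0.9-x)*840)),(0,0,255),1); cv2.putText(t,f"{x:.1f}",(10,int((0.9-x)*840)+4),0,.4,(0,0,255))
    cv2.line(t,(int((0.45-y)*840),0),(int((0.45-y)*840),8),(0,0,255),1);cv2.putText(t,f"{y:.1f}",(int((0.45-y)*840)-8,18),0,.4,(0,0,255))
cv2.imwrite("pics/top.png",t)
E
```

```text
(no output)
```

View pics/top.png

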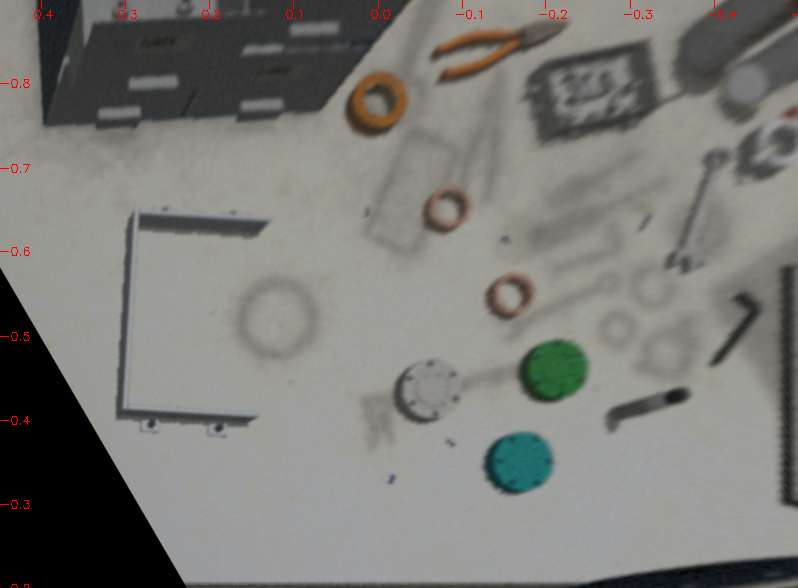

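View pics/side.png

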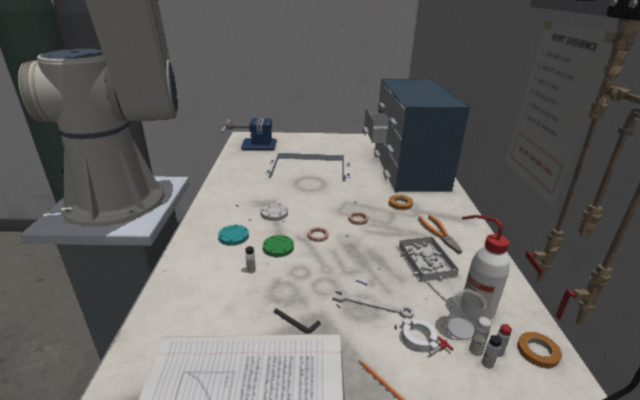

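```bash
cat >> h.py <<'E'
def copper(name):
    """centres of copper/amber blobs, px centroid taken at z=5mm"""
    im,k=cam(name); h=cv2.cvtColor(im,cv2.COLOR_BGR2HSV)
    m=cv2.inRange(h,(2,70,50),(20,255,255)); m=cv2.morphologyEx(m,cv2.MORPH_CLOSE,np.ones((3,3)))
    out=[]
    for c in cv2.findContours(m,cv2.RETR_EXTERNAL,cv2.CHAIN_APPROX_NONE)[0]:
        if len(c)>20:
            x,y,w,hh=cv2.boundingRect(c); p=px2w(k,x+w/2-.5,y+hh/2-.5,.007)
            if .3<p[0]<.7 and -.3<p[1]<.35: out.append((p[:2].round(4).tolist(),w,hh))
    return out
def pose(d):
    """tool down, tool y = -d"""
    d=np.array([d[0],d[1],0.]);d/=np.linalg.norm(d); y=-d; z=np.array([0,0,-1.]); x=np.cross(y,z)
    return R.from_matrix(np.stack([x,y,z],1)).as_rotvec()
E
python3 - <<'E'
from h import *
print(copper("scene"),copper("side"))
im,k=cam("side")
print("flange",px2w(k,274.5,211.5,.009))
im2,k2=cam("scene"); print("flange",px2w(k2,360,239,.009))
for k_,n in((k,"side"),(k2,"scene")):
  for z in (0,.022):
    print(n,z,[w2px(k_,(x,y,z)).round(0).tolist() for x,y in((.622,.143),(.63,.296),(.4036,.312),(.3955,.157))])
a=cv2.resize(im[140:260,220:420],None,fx=4,fy=4,interpolation=2)[:480,:800]
cv2.imwrite("pics/sidecrop.png",a)
E
```

```text
[([0.6465, -0.0744], 18, 13), ([0.5446, -0.15], 18, 13)] [([0.5456, -0.1514], 19, 13), ([0.6481, -0.077], 18, 11)]
flange [ 0.43385347 -0.05521548  0.009     ]
flange [ 0.4298163  -0.05099985  0.009     ]
side 0 [[343.0, 181.0], [343.0, 161.0], [276.0, 158.0], [269.0, 178.0]]
side 0.022 [[344.0, 175.0], [343.0, 155.0], [276.0, 152.0], [268.0, 171.0]]
scene 0 [[239.0, 266.0], [185.0, 317.0], [277.0, 382.0], [328.0, 315.0]]
scene 0.022 [[238.0, 259.0], [183.0, 310.0], [276.0, 375.0], [328.0, 308.0]]
```

View pics/sidecrop.png

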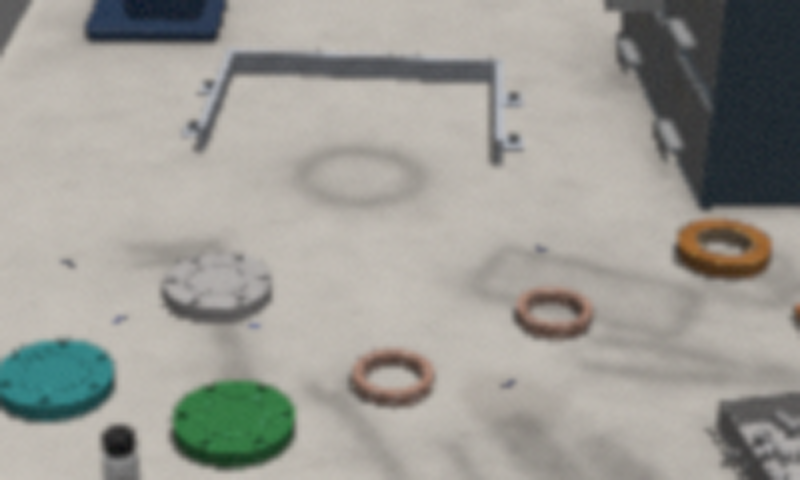

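The frame tips are at side px (344,181) and (270,178), which match my frame estimate: centre about (0.513, 0.227), yaw about 87°. Both cameras agree on the part positions to within 3–4 mm. I'll start with the flange.

```bash
cat >> h.py <<'E'
Z=.0225
def above(c,d,r,gap=.014,z=.09):
    d=np.array(d)/np.linalg.norm(d); p=np.array(c)-d*(r+.011+gap)
    return [p[0],p[1],z],d
def start(c,tgt,r):
    p,d=above(c,np.array(tgt)-c,r); robot.reach(p,pose(d)); robot.movel([p[0],p[1],Z],max_speed=.12)
    print("down",robot.get_time(),np.round(robot.get_eef_pos(),4),np.round(robot.get_wrist_force(),1)); return d
def push(to,d,r,v=.12):
    """stroke to where the disc centre should be at `to`"""
    p=np.array(to)-np.array(d)*(r+.011); robot.movel([p[0],p[1],Z],max_speed=v)
    print("pushed",round(robot.get_time(),2),np.round(robot.get_wrist_force(),1))
def leave(d,b=.015,z=.09):
    p=np.array(robot.get_eef_pos()); q=p[:2]-np.array(d)*b
    robot.movel([q[0],q[1],Z],max_speed=.1); robot.movel([q[0],q[1],z],max_speed=.15)
def snap(name,fn,crop=None,f=1):
    im,k=cam(name)
    if crop: x,y,w,h=crop; im=cv2.resize(im[y:y+h,x:x+w],None,fx=f,fy=f,interpolation=2)
    cv2.imwrite("pics/"+fn,im)
E
python3 - <<'E'
from h import *
robot.set_gripper(0.0)
print(robot.get_time())
c=np.array([.432,-.053]); t=np.array([.462,.24])
d=start(c,t,.035); print(d)
push(c+d*.16,d,.035)
im,k=cam("scene"); cv2.imwrite("pics/f1.png",cv2.resize(im[150:400,160:480],None,fx=2.4,fy=2.4,interpolation=2))
print(w2px(k,(*(c+d*.16),.013)))
E
```

```text
1.2167
down 4.0583 [ 0.4261 -0.1129  0.0227] [ 0.5 -0.7  0.2]
[0.10185656 0.9947991 ]
pushed 5.66 [-0.   0.5 -0.1]
[317.31073239 281.94736396]
```

View pics/f1.png

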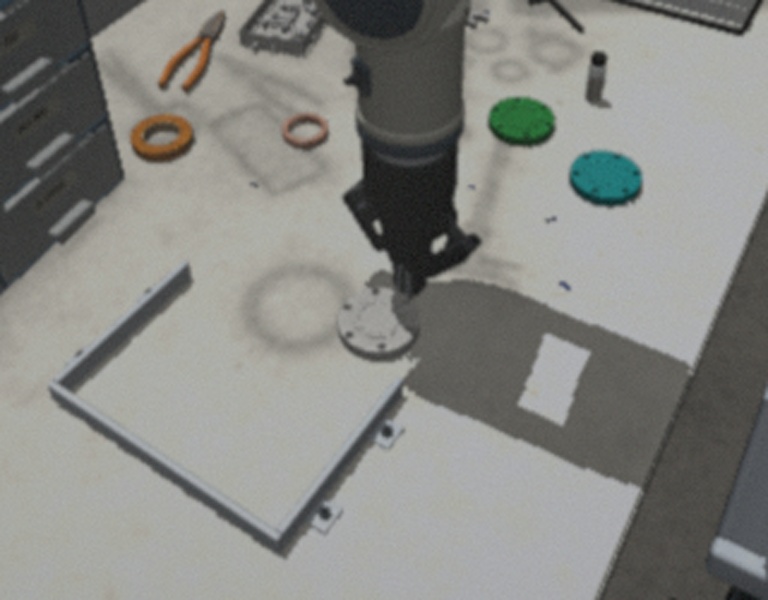

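The flange top is at crop (378,320), which is px (317.5,283). I predicted (317,282), so it is tracking well and clear of the wall tip. I'll finish this stroke and then start B.

```bash
python3 - <<'E'
from h import *
c=np.array([.432,-.053]); t=np.array([.462,.24]); d=(t-c)/np.linalg.norm(t-c)
push(t,d,.035); leave(d)
c=np.array([.545,-.1505]); t=np.array([.572,.25]); d=start(c,t,.0245)
push(c+d*.2,d,.0245)
print("expect",c+d*.2,copper("scene"),copper("side"))
snap("scene","b1.png",(160,150,320,250),2.4)
E
```

```text
pushed 6.98 [0.1 0.6 0.1]
down 10.05 [ 0.542  -0.1997  0.0228] [ 0.8 -0.3 -0.3]
pushed 11.98 [-0.1  0.6 -0.6]
expect [0.55845261 0.04904706] [([0.5577, 0.0485], 20, 17)] [([0.6468, -0.0771], 17, 11)]
```

View pics/b1.png

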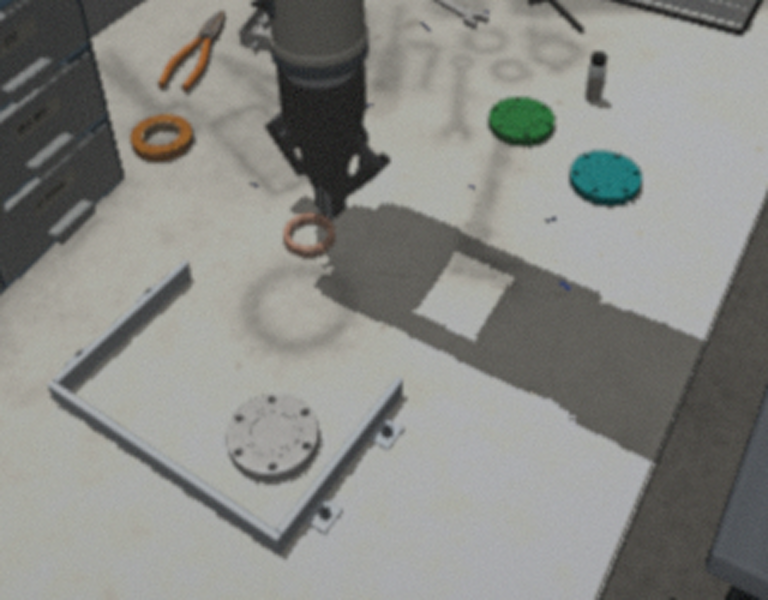

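The flange lies inside the frame at crop (272,435), and B is on track: detected at (0.558,0.0485), expected (0.558,0.049). I'll finish B, then push A.

```bash
python3 - <<'E'
from h import *
c=np.array([.545,-.1505]); t=np.array([.572,.25]); d=(t-c)/np.linalg.norm(t-c)
push(t,d,.0245); leave(d)
c=np.array([.647,-.0765]); t=np.array([.53,.203]); d=start(c,t,.0245)
push(c+d*.16,d,.0245)
e=c+d*.16; s=copper("scene"); print("expect",e,s)
if min([np.hypot(*(np.array(q[0])-e)) for q in s]+[9])<.006:
    push(t,d,.0245); leave(d,.02,.12)
    print("tcp",robot.get_eef_pos(),copper("scene"),copper("side"),robot.get_time())
snap("scene","a1.png",(160,150,320,250),2.4)
E
```

```text
pushed 13.96 [ 0.5  0.4 -0.5]
down 16.85 [ 0.6665 -0.122   0.0228] [0.9 0.9 0.1]
pushed 18.45 [ 0.1 -0.  -0.7]
expect [0.58521791 0.07109056] [([0.5705, 0.251], 25, 22), ([0.5834, 0.0737], 20, 17)]
pushed 19.84 [-0.3 -0.2 -0. ]
tcp [0.55107194 0.15135249 0.11940559] [([0.5705, 0.251], 25, 22), ([0.5285, 0.2053], 23, 22)] [([0.5252, 0.1975], 10, 5), ([0.544, 0.2246], 8, 10)] 21.1
```

View pics/a1.png

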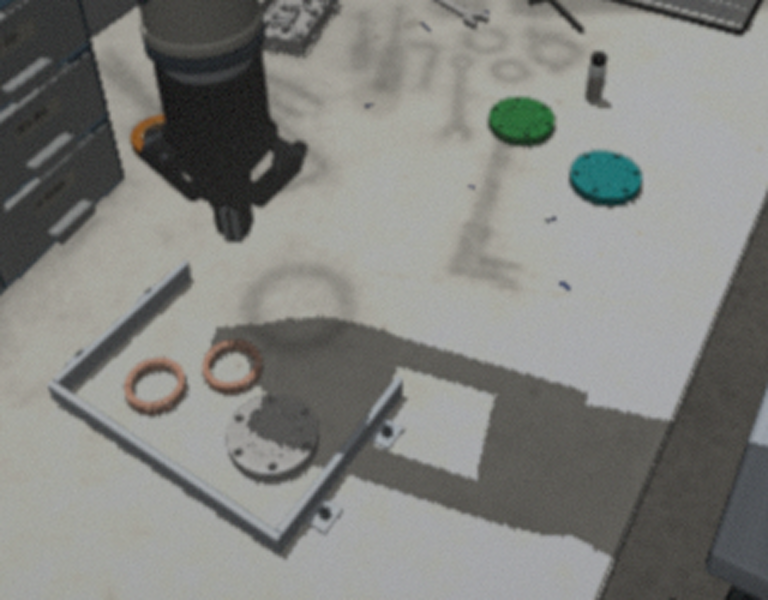

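The stacks are at crop (155,385) and (232,366), and the flange is at (272,437). All three lie flat, well behind the line between the wall tips, (188,268) to (402,383). The gripper is clear above them, so I'm handing in.

```bash
python3 - <<'E'
from h import *
robot.hold(.5); print(copper("scene")); robot.sign_off(); print("done")
E
```

```text
[([0.5705, 0.251], 25, 22), ([0.5277, 0.2048], 24, 22)]
the job is handed in; nothing more can be done
done
```

All three parts are inside the catch frame and the job is handed in, at about 22 s of the 69 s allowed. I swept the flange, then gasket stack B, then stack A, each along one straight line with the side of the closed fingers. Each stroke was paused midway for a position check.

**Final positions:** In the last check, the stacks were at (0.571, 0.251) and (0.528, 0.205) m, and the flange was at about (0.462, 0.24) m. The stacks were measured by camera. The flange figure is its commanded end point; I only confirmed by eye in the picture that it lay inside. I measured the frame centre at about (0.513, 0.227) m, so A, the part nearest the opening, is about 30 mm inside its limit.

**Other checks:**
- **Fingers and forces:** the gripper was raised clear before hand-in. Wrist force readings stayed around 1 N.
- **Things to leave alone:** the vial and the two coloured look-alikes looked unmoved in the last picture. The tape roll was partly hidden by the arm there, but it looked unmoved in the picture before. The spanner and hex key were only partly in view, but every stroke kept well clear of them.

**Disagreement:** after the last stroke, the side camera gave two broken copper blobs, most likely because the gripper blocked its view. I relied on the scene camera, which was clear and steady.

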